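Set an extractor's cover and grease filter out to dry

ROBOT

A 6-joint arm with a two-finger parallel gripper is mounted at the origin on the work surface. World frame = base frame: x ahead of the robot, y to its left, z up, the work surface at z = 0. Lengths are in m, angles in rad, forces in N, time in s.
With the tool pointing down it reaches from about 0.35 to 0.85 m from the base axis. Payload 8.1 kg.
Tool frame: the origin (TCP) lies at the very end of the fingers, on their centre line; the grasp point (between the pads) lies 19 mm behind it; z points along the fingers, x is the direction in which the jaws open and shut, and the axes are right-handed (so a half turn about z gives the same grasp; the last joint's range is limited). The gripper opens to 85 mm and grips with 20 to 120 N. Pads are 22 mm wide; open, the fingers measure 114 mm over their backs; the gripper's body (76 mm by 85 mm) begins 54 mm behind the grasp point. The pads swing forward as they close: fully open they stand 13 mm farther back than shut.
Start: joints at [-0.085, 0.13, 1.488, -0, 1.523, -0.085], TCP at [0.6, 0, 0.231] pointing down, gripper open.
Joint ranges: [-2.96, 2.96], [-0.89, 2.26], [0.02, 2.5], [-1.34, 4.48], [0, 2.73], [-2.66, 2.66]. Speed limits (rad/s): [2.39, 2.39, 2.79, 3.14, 3.14, 3.14].

INTERFACE

Orientations are given as [roll, pitch, yaw] about the fixed x, y, z axes, in that order (R = Rz(yaw) Ry(pitch) Rx(roll)).
In Python, from rig import * gives the robot as it stands.
- The arm moves only by the tool apply_moves, never from a script. Its argument "commands" is a list that holds one entry, the list of rows, each a list of 7 numbers: the turn, a rotation vector about the tool's x, y, z in degrees, then the shift along the tool's x, y, z in cm, then the finger opening in cm, from 0 to 8.54. In form: [[[wx, wy, wz, tx, ty, tz, grip], ...]]. A call has 1 to 20 rows; each row is the pose to reach, as a shift and turn from the pose commanded when the call began, along the tool's axes at that moment; what a row does not reach only later rows make up. A row lasts 1/10 s, in which the tool goes at most 50 mm and 8.59 degrees, less where a joint would pass 70% of its speed; a pose out of reach is approached as far as the arm can. A call with a gripper value outside its range is refused whole. The fingers move at their own pace and stop on an object; "force" is the grip in N (left out, the last holds). Time passes only in rows, so rows that repeat a pose let the fingers close. It gives the time, the measured TCP pose, the force and the opening at its end, in the units of the state.
- sense(): the state, without advancing time (a new reading comes with each control period).
- capture(name): name is "scene" or "side" or "wrist"; returns the picture (420x560x3 uint8, red, green, blue); there is no depth.
- camera_params(name): a dict with "fx", "fy", "cx", "cy" (pixels), "rvec" (rotation vector, rad) and "tvec" (3), from world to camera coordinates, as OpenCV has them. Camera axes: x right, y down, z forward; pixel columns grow to the right and rows downward; lengths in m; the calibration is good to about 2 mm. A picture is of the moment at which its call begins: read the wrist's pose just before it. camera_params takes no time and is no camera call; for the wrist camera it gives the pose at the moment of the call.
- hand_in(): hands the job in, once; it reports no verdict.
The state is a dict: "time_s": time; "joint_pos": joint angles; "joint_velocities": joint speeds; "joint_torque": joint torques, N m; "eef_pos": TCP position; "orientation": TCP orientation; "ft_force": force on the tool from outside, world axes, zero at the start; "moment": the same for the moment, N m; "gripper_width": opening from 0.0 (shut) to 1.0 (fully open).
Only numpy, scipy, OpenCV 4.12 (cv2) and the standard library are available. Lean on these libraries where they do the work, as an engineer would, in place of code of your own. Each camera call takes 0.05 s, during which the arm holds its last target. There are 200 camera calls.

TASK

Take the cover plate off the pins of the countertop extractor and set it gently on the sloped bamboo stand, flat on both rails, handle up and centred, with one long edge down at the lip. Then lift the grease filter out of the extractor and set it gently, handle up, level and centred across the two narrow rails of the raised bamboo rack. Leave both there released, and do not disturb the mug, bowl, jar and tin standing around.

Things in the scene. Friction and masses are not known exactly. Their poses are not given: they have to be found in the camera images.
- housing: Extractor housing: fixed dark steel open-topped box, 150 (x) x 204 (y) x 80 mm high, origin at the centre of its underside, z up. Inside 134 x 164 mm, floor 8 mm thick. On its rim stand two pins, 8 mm across and 12 mm high (tops 92 mm above the counter), at y = +-88 mm from its middle.
- cover: Loose slotted steel cover plate, 146 (x) x 200 (y) x 6 mm, 0.3-0.55 kg, two 14 mm holes at y = +-88 mm loosely over the housing's pins; starts on the housing's rim. Origin: centre of the plate's underside, z up out of it. Handle: bar along y over the middle, 90 mm long, 10 wide (x), 14 tall, centre 36 mm above the origin, a post at each end (70 mm between posts, 23 mm free under the bar).
- filter: Loose aluminium grease filter, slab 90 (x) x 130 (y) x 22 mm, 0.25-0.5 kg, lying on the housing's floor, at the start under the cover. Origin: centre of its underside, z up. Handle: bar along y over the middle, 70 mm long, 10 wide (x), 12 tall, centre 50 mm above the origin, a post at each end (54 mm between posts, 22 mm free under the bar).
- slope: Sloping top of the fixed bamboo stand: two rails, 12 mm wide, 140 long, at y = +-50 mm, rising from a cross lip. Rail tops are the plane z = 0; origin midway between the rails at the lip's inner face, 60 mm above the counter; x points up the slope, y level, z square out of the slope (0.45 rad from vertical, leaning to the low end). The lip stands 12 mm above the rail tops, 140 mm long.
- rack: Fixed bamboo drip rack: two level parallel rails along x, each 140 mm long and 10 mm wide, centred at y = +-30 mm, on legs; rail tops 90 mm above the counter. Origin on the counter at the rack's middle, z up. The filter's long side (y) goes across the rails, along the rack's y.
- rack_top (a point): Point at the middle of the drip rack, between its rails at the height of their tops (90 mm above the rack's origin); axes as the rack's.
- mug: Bystander: white mug, 76 mm wide, 85 mm high; origin at the centre of its underside.
- bowl: Bystander: white bowl, 110 mm wide, 50 mm high; origin under its centre.
- jar: Bystander: glass jar, 66 mm wide, 90 mm high; origin under its centre.
- tin: Bystander: food tin, 72 mm wide, 80 mm high; origin under its centre.
Not all that is in view belongs to the job. Of the things shaped like the cover, the steel one is meant.

How it is judged:
By the outcome, as a careful person would: the job done as asked, in the order asked, and still so for the second after the job is handed in, with the robot touching nothing.
It also fails if it takes over 70 s, if anything falls off the work surface, if the arm or the gripper's body presses on something with over 40 N, if the wrist force passes 120 N, or if a joint passes its speed limit or range.

## Working session

There is one attempt and no reset: what is moved stays moved. The work goes in short steps, Python scripts to look and compute and a tool call to move; the robot and the scene stay as the last step left them, time stands still between calls to the robot, and variables do not carry over. Pictures are saved under pics/ and viewed, about 8 in all and at most 12, crops included, and the job is handed in when it is done.

Besides the shell and the picture viewer there is one more tool, called after "Request:" as a command line: name --argument value ..., lists and objects as JSON in quotes. apply_moves: Moves the arm, as the interface text tells. Its arguments: {"type":"object","properties":{"commands":{"type":"array"},"force":{"type":"number"}},"required":["commands"]}

```bash
mkdir -p pics; ls; python3 - <<'E'
from rig import *
import cv2
print(sense())
for n in("scene","side","wrist"):
    print(n,camera_params(n)); cv2.imwrite(f"pics/{n}0.png",capture(n)[:,:,::-1])
E
```

```text
pics
{'time_s': 0.0, 'joint_pos': array([-8.53980283e-02,  1.31138180e-01,  1.48930573e+00, -9.93093943e-06,
        1.52303763e+00, -8.53982126e-02]), 'joint_velocities': array([ 0.0011666 , -0.00047276,  0.00114357,  0.00071491, -0.00122473,
        0.00088885]), 'joint_torque': array([-1.90700346e-03, -5.69404185e+01, -5.00557995e+01, -2.19391650e-04,
        1.44415747e-02,  7.24149572e-05]), 'eef_pos': array([5.99426807e-01, 6.89623187e-05, 2.30243667e-01]), 'orientation': array([-3.14144142e+00,  1.88284829e-03,  8.10161778e-07]), 'ft_force': array([ 0.36048205, -0.51352134,  0.92653121]), 'moment': array([0.05693772, 0.01651679, 0.01069401]), 'gripper_width': 0.9981276642883643}
scene {'fx': 436.99260883620036, 'fy': 436.99260883620036, 'cx': 280.1803100356876, 'cy': 207.84471696984238, 'rvec': array([ 0.929346  ,  2.37322586, -1.18038342]), 'tvec': array([ 0.37600853, -0.14686856,  1.58396236])}
side {'fx': 393.0242446196723, 'fy': 393.0242446196723, 'cx': 278.6433061638201, 'cy': 213.2396852574424, 'rvec': array([ 0.46256431, -2.71764029,  1.24363832]), 'tvec': array([0.48185718, 0.17896563, 0.87447511])}
wrist {'fx': 330.9602181638227, 'fy': 330.9602181638227, 'cx': 282.27939298889834, 'cy': 210.72150538819017, 'rvec': array([-2.85237157e+00,  4.61522907e-04,  2.46957298e-03]), 'tvec': array([-0.60041287, -0.03604853,  0.37892302])}
```

View pics/scene0.png

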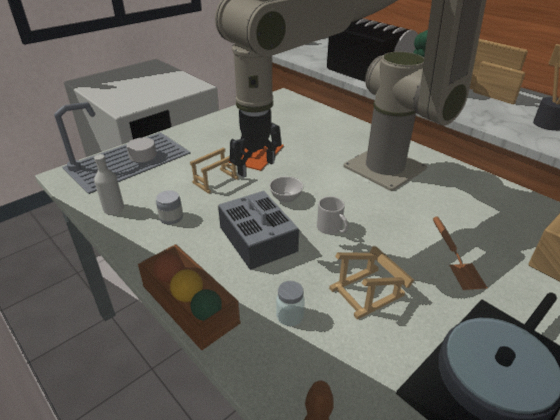

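View pics/side0.png

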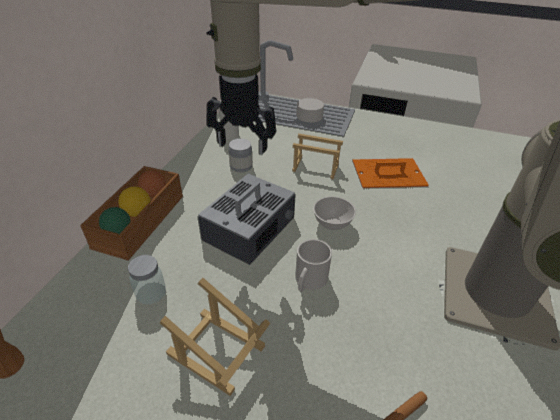

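The scene view shows the extractor with the steel cover at about (258,228), the rack at (215,170), the sloped stand at (370,285), and the mug, bowl, jar and tin around them. The side view shows the housing at (250,215), the stand at (217,335), the rack at (318,155) and the orange decoy at (390,172).

```bash
cat > h.py <<'E'
from rig import *
import cv2, numpy as np
from scipy.spatial.transform import Rotation as Ro
np.set_printoptions(precision=4,suppress=True)
def ray(cp,px):
    R=cv2.Rodrigues(cp["rvec"])[0]; K=np.array([[cp["fx"],0,cp["cx"]],[0,cp["fy"],cp["cy"]],[0,0,1]])
    d=R.T@np.linalg.solve(K,[px[0],px[1],1.]); return -R.T@cp["tvec"], d/np.linalg.norm(d)
def onz(cp,px,z):
    o,d=ray(cp,px); return o+d*(z-o[2])/d[2]
def tri(*cs):
    A=np.zeros((3,3));b=np.zeros(3)
    for cp,px in cs:
        o,d=ray(cp,px);P=np.eye(3)-np.outer(d,d);A+=P;b+=P@o
    x=np.linalg.solve(A,b)
    return x,[round(1e3*np.linalg.norm(np.cross(ray(cp,px)[1],x-ray(cp,px)[0])),1) for cp,px in cs]
def proj(cp,X): return cv2.projectPoints(np.array(X,float).reshape(-1,3),cp["rvec"],cp["tvec"],np.array([[cp["fx"],0,cp["cx"]],[0,cp["fy"],cp["cy"]],[0,0,1]]),None)[0].reshape(-1,2)
E
python3 - <<'E'
from h import *
s=camera_params("scene");d=camera_params("side")
for n,a,b,z in [("cover corners",(220,215),(201,210),.086),("c2",(264,192),(256,178),.086),("c3",(298,228),(295,189),.086),("c4",(248,245),(250,236),.086),("rack",(215,160),(320,142),.09),("slope",(370,290),(217,345),.06),("mug",(331,230),(312,283),0),("jar",(290,316),(150,300),0),("bowl",(286,195),(334,222),0),("tin",(170,217),(241,165),0)]:
    print(n,onz(s,a,z),onz(d,b,z))
a=cv2.imread("pics/scene0.png");b=cv2.imread("pics/side0.png")
c=cv2.resize(a[235:325,320:420],None,fx=4,fy=4,interpolation=cv2.INTER_CUBIC);e=cv2.resize(b[270:400,155:280],None,fx=3,fy=3,interpolation=cv2.INTER_CUBIC)
im=np.zeros((400,800,3),np.uint8);im[:360,:400]=c;im[:390,410:785]=e;cv2.imwrite("pics/slopecrop.png",im)
E
```

```text
cover corners [ 0.6674 -0.0808  0.086 ] [0.6881 0.0545 0.086 ]
c2 [ 0.5037 -0.0823  0.086 ] [ 0.6123 -0.112   0.086 ]
c3 [0.5476 0.106  0.086 ] [ 0.5014 -0.1022  0.086 ]
c4 [0.6896 0.0679 0.086 ] [0.5453 0.0968 0.086 ]
rack [ 0.5051 -0.326   0.09  ] [ 0.4973 -0.3443  0.09  ]
slope [0.5612 0.3617 0.06  ] [0.5074 0.35   0.06  ]
mug [0.4067 0.107  0.    ] [0.3925 0.1088 0.    ]
jar [0.7184 0.2547 0.    ] [0.7084 0.2711 0.    ]
bowl [ 0.3813 -0.1139  0.    ] [ 0.3911 -0.1094  0.    ]
tin [ 0.7254 -0.2701  0.    ] [ 0.7262 -0.2705  0.    ]
```

View pics/slopecrop.png

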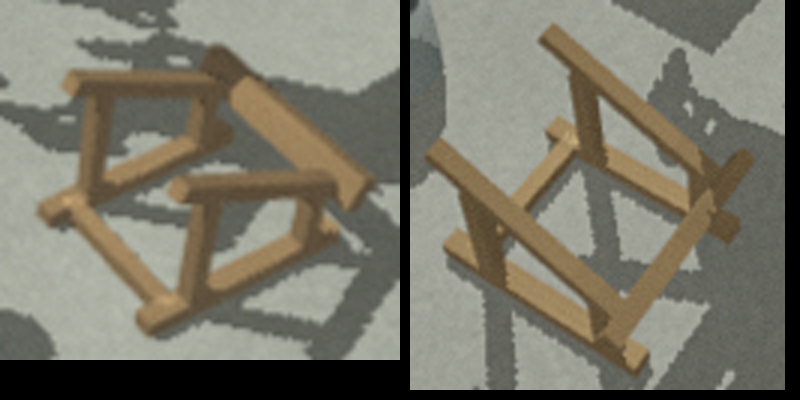

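The crop shows the stand's lip nearest the robot and its high rail ends away from it. Rail ends in the crop are (72,82) and (180,188) in the scene, (548,32) and (432,148) in the side view.

```bash
python3 - <<'E'
from h import *
s=camera_params("scene");d=camera_params("side")
S=lambda x,y:(s,(x/4+320-.4,y/4+235-.4)); D=lambda x,y:(d,((x-410)/3+155-.3,y/3+270-.3))
for n,a,b in [("hi-",S(72,82),D(548,32)),("hi+",S(180,188),D(432,148)),("lip-",S(215,48),D(748,155)),("lip+",S(367,190),D(612,340))]: print(n,tri(a,b))
w=camera_params("wrist");print(-cv2.Rodrigues(w["rvec"])[0].T@w["tvec"], cv2.Rodrigues(w["rvec"])[0][2])
E
```

```text
hi- (array([0.5755, 0.2671, 0.1159]), [np.float64(0.1), np.float64(0.1)])
hi+ (array([0.5978, 0.3658, 0.1176]), [np.float64(0.2), np.float64(0.2)])
lip- (array([0.4383, 0.277 , 0.0655]), [np.float64(0.5), np.float64(0.5)])
lip+ (array([0.4689, 0.4125, 0.062 ]), [np.float64(1.6), np.float64(1.6)])
[0.6011 0.0732 0.3726] [-0.0015 -0.2852 -0.9585]
```

View pics/wrist0.png

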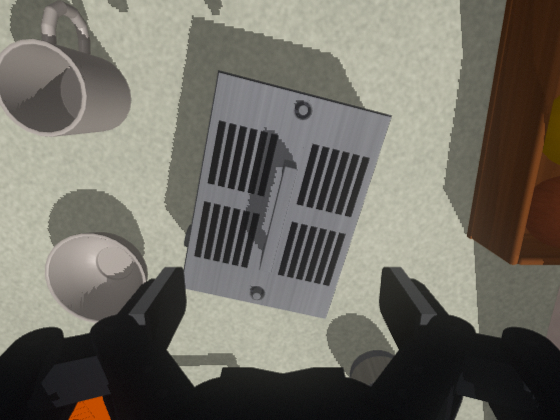

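The wrist view (image right = +x, up = +y) shows the cover with corners (219,71), (391,116), (326,318), (184,287). The pins are at (303,109) and (257,293), with the handle bar between them. Next I look at the stand and rack from above.

Request:
apply_moves --commands '[[[0,0,0,-8,-25,-5,8.5],[0,0,0,-8,-25,-5,8.5],[0,0,0,-8,-25,-5,8.5],[0,0,0,-8,-25,-5,8.5],[0,0,0,-8,-25,-5,8.5],[0,0,0,-8,-25,-5,8.5],[0,0,0,-8,-25,-5,8.5],[0,0,0,-8,-25,-5,8.5]]]'

```text
time_s: 0.95
eef_pos: [0.52, 0.2496, 0.2808]
orientation: [3.141, 0.0, 0.001]
ft_force: [-0.6, 0.1, 0.2]
gripper_width: 0.993
```

```bash
python3 - <<'E'
from h import *
w=camera_params("wrist");np.save("w1.npy",w);cv2.imwrite("pics/w1.png",capture("wrist")[:,:,::-1]);print(sense()["eef_pos"],sense()["joint_velocities"])
E
```

```text
[0.5202 0.2489 0.2806] [-0.0185  0.      0.0042  0.0018  0.0015  0.0033]
```

Request:
apply_moves --commands '[[[0,0,0,-2,64,0,8.5],[0,0,0,-2,64,0,8.5],[0,0,0,-2,64,0,8.5],[0,0,0,-2,64,0,8.5],[0,0,0,-2,64,0,8.5],[0,0,0,-2,64,0,8.5],[0,0,0,-2,64,0,8.5],[0,0,0,-2,64,0,8.5],[0,0,0,-2,64,0,8.5],[0,0,0,-2,64,0,8.5],[0,0,0,-2,64,0,8.5],[0,0,0,-2,64,0,8.5],[0,0,0,-2,64,0,8.5],[0,0,0,-2,64,0,8.5],[0,0,0,-2,64,0,8.5],[0,0,0,-2,64,0,8.5]]]'

```text
time_s: 2.6
eef_pos: [0.4993, -0.39, 0.2809]
orientation: [-3.141, 0.0, -0.001]
ft_force: [-0.5, 0.4, 0.9]
gripper_width: 0.996
```

```bash
python3 - <<'E'
from h import *
w=camera_params("wrist");np.save("w2.npy",w);cv2.imwrite("pics/w2.png",capture("wrist")[:,:,::-1]);print(sense()["eef_pos"],sense()["joint_velocities"])
a=cv2.imread("pics/w1.png");b=cv2.imread("pics/w2.png")
im=np.vstack([a[:290],b[:310]]);cv2.imwrite("pics/w12.png",im)
E
```

```text
[ 0.4997 -0.3895  0.2813] [ 0.017  -0.0085  0.002  -0.0019  0.      0.001 ]
```

View pics/w12.png

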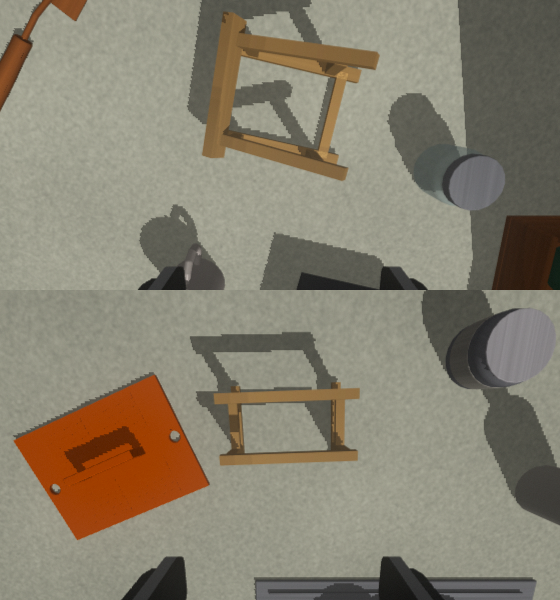

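The upper half shows the stand: lip from (232,15) to (212,155), high rail ends near (377,60) and (345,175). The lower half shows the rack rails at about (215..360, 396) and (220..357, 458). I'll zoom in for exact corners.

```bash
python3 - <<'E'
import cv2,numpy as np
a=cv2.imread("pics/w1.png");b=cv2.imread("pics/w2.png");c=cv2.imread("pics/wrist0.png")
z=lambda i,k:cv2.resize(i,None,fx=k,fy=k,interpolation=cv2.INTER_CUBIC)
im=np.zeros((600,800,3),np.uint8)
im[:380,:400]=z(a[0:190,190:390],2); im[:240,400:760]=z(b[80:200,200:380],2); im[250:590,410:610]=z(c[140:310,230:330],2)
im[385:,:400]=0
cv2.imwrite("pics/z.png",im)
E
```

```text
(no output)
```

View pics/z.png

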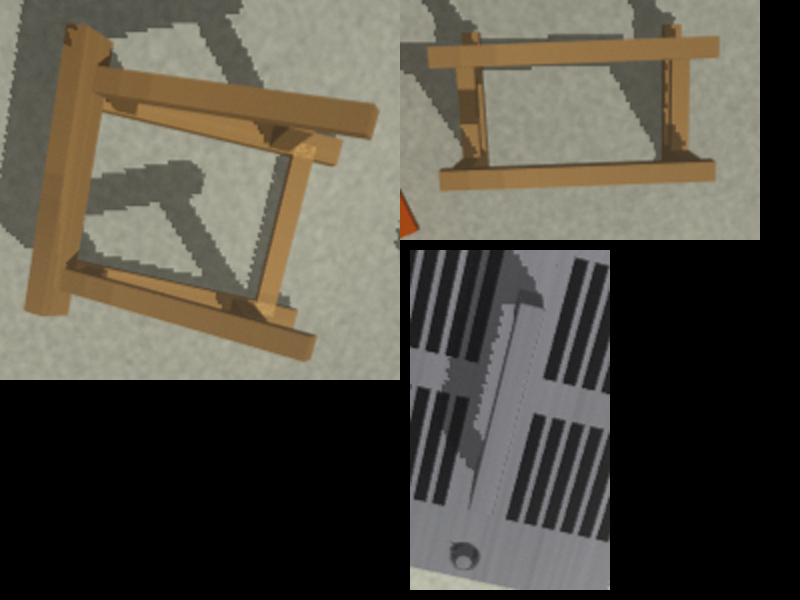

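The zoomed view shows the rail high ends at about (370,120) and (307,347), and the rail starts at the lip at (98,80) and (66,280). The rack rails have clean corners. The handle bar is along the cover's mid line.

```bash
python3 - <<'E'
from h import *
w1=np.load("w1.npy",allow_pickle=True).item();w2=np.load("w2.npy",allow_pickle=True).item()
w0=dict(w1);w0["rvec"]=np.array([-2.85237157e+00,4.61522907e-04,2.46957298e-03]);w0["tvec"]=np.array([-0.60041287,-0.03604853,0.37892302])
print("cover corners");C=[onz(w0,p,.086) for p in [(219,71),(391,116),(326,318),(184,287)]]
for c in C:print(c)
C=np.array(C);print("mean",C.mean(0),"yaw(y axis)",[np.arctan2(-(a-b)[0],(a-b)[1]) for a,b in((C[0],C[3]),(C[1],C[2]))],[np.linalg.norm(C[i]-C[i-1]) for i in range(4)])
p=[onz(w0,q,.092) for q in((303,109),(257,293))];print("pins",p,(p[0]+p[1])/2,np.arctan2(-(p[0]-p[1])[0],(p[0]-p[1])[1]))
Z=lambda x,y:(x/2+190-.25,y/2-.25)
H=[onz(w1,Z(*q),.1209) for q in((369.5,120),(307,347))];L=[onz(w1,Z(*q),.060) for q in((98,80),(66,280))]
print("hi",H,"lo",L)
d=H[0]-H[1];print("yaw",np.arctan2(-d[0],d[1]),np.linalg.norm(d)); m=(H[0]+H[1])/2;l=(L[0]+L[1])/2;d=L[0]-L[1];print(m,l,m-l,np.arctan2((m-l)[1],(m-l)[0]),np.arctan2(-d[0],d[1]),np.linalg.norm(d))
Y=lambda x,y:((x-400)/2+200-.25,y/2+80-.25)
R=np.array([onz(w2,Y(*q),.09) for q in((428,57),(718,46),(441,179),(715,171))]);print("rack",R,R.mean(0),[np.arctan2(*(R[i+1]-R[i])[1::-1]) for i in(0,2)],np.linalg.norm(R[1]-R[0]),np.linalg.norm(R[3]-R[2]))
E
```

```text
cover corners
[0.5498 0.1049 0.086 ]
[0.691  0.0701 0.086 ]
[ 0.6442 -0.1239  0.086 ]
[ 0.5052 -0.0893  0.086 ]
mean [ 0.5975 -0.0095  0.086 ] yaw(y axis) [np.float64(-0.22608622498513264), np.float64(-0.23692850733332)] [np.float64(0.19926614746169824), np.float64(0.14542300302469083), np.float64(0.19961938682782246), np.float64(0.14326478151622157)]
pins [array([0.6174, 0.0757, 0.092 ]), array([ 0.5764, -0.0923,  0.092 ])] [ 0.5969 -0.0083  0.092 ] -0.2395594232102257
hi [array([0.5985, 0.3647, 0.1209]), array([0.5774, 0.2687, 0.1209])] lo [array([0.4781, 0.3913, 0.06  ]), array([0.4572, 0.2941, 0.06  ])]
yaw -0.21640631782078396 0.09830045878838045
[0.5879 0.3167 0.1209] [0.4676 0.3427 0.06  ] [ 0.1203 -0.026   0.0609] -0.21304116635917686 -0.21128424759257283 0.09944228589406343
rack [[ 0.4347 -0.313   0.09  ]
 [ 0.5738 -0.3082  0.09  ]
 [ 0.4377 -0.372   0.09  ]
 [ 0.5762 -0.3682  0.09  ]] [ 0.5056 -0.3404  0.09  ] [np.float64(0.034529942583440484), np.float64(0.027782396247006576)] 0.13917460260885736 0.13846889301314166
```

```bash
cat >> h.py <<'E'
F=np.diag([1.,-1,-1])
def rel(P,R,P0,R0):
    """row (deg about tool axes, cm along tool axes) from commanded pose P0,R0 to P,R"""
    return np.round(np.r_[np.degrees(Ro.from_matrix(R0.T@R).as_rotvec()),100*R0.T@(P-P0)],2)
def step(P0,R0,row):
    return P0+R0@np.array(row[3:6])/100, R0@Ro.from_rotvec(np.radians(row[:3])).as_matrix()
def Rc(yaw,tilt=0): return Ro.from_euler("ZY",[yaw,tilt]).as_matrix()
COV=np.array([.5972,-.0090,.080]);CY=-.234
SL=np.array([.4655,.3433,.060]);SY=-.216
def oncover(O,R): return O+R@[0,0,.017], R@F   # TCP pose for cover origin O, rotation R
E
python3 - <<'E'
from h import *
P0,R0=np.array([.5,-.39,.281]),F
P,R=oncover(COV,Rc(CY))
print(rel(P+[0,0,.06],R,P0,R0),rel(P,R,P0,R0))
E
```

```text
[  0.     0.    13.41   9.72 -38.1   12.4 ] [  0.     0.    13.41   9.72 -38.1   18.4 ]
```

Request:
apply_moves --commands '[[[0,0,13.4,9.7,-38.1,10.4,8.5],[0,0,13.4,9.7,-38.1,10.4,8.5],[0,0,13.4,9.7,-38.1,10.4,8.5],[0,0,13.4,9.7,-38.1,10.4,8.5],[0,0,13.4,9.7,-38.1,10.4,8.5],[0,0,13.4,9.7,-38.1,10.4,8.5],[0,0,13.4,9.7,-38.1,10.4,8.5],[0,0,13.4,9.7,-38.1,10.4,8.5],[0,0,13.4,9.7,-38.1,10.4,6.0],[0,0,13.4,9.7,-38.1,10.4,6.0],[0,0,13.4,9.7,-38.1,14.4,6.0],[0,0,13.4,9.7,-38.1,16.4,6.0],[0,0,13.4,9.7,-38.1,18.4,6.0],[0,0,13.4,9.7,-38.1,18.4,6.0],[0,0,13.4,9.7,-38.1,18.4,6.0]]]' --force 50

```text
time_s: 4.15
eef_pos: [0.597, -0.0101, 0.0982]
orientation: [3.141, -0.0, -0.235]
ft_force: [-0.4, 0.7, 0.7]
gripper_width: 0.702
```

```bash
python3 - <<'E'
from h import *
im=capture("side");cv2.imwrite("pics/g1.png",cv2.resize(im[120:280,160:330,::-1],None,fx=3,fy=3))
print(sense()["ft_force"],sense()["moment"])
E
```

```text
[0.3574 0.0503 0.0527] [-0.0331 -0.028   0.0023]
```

View pics/g1.png

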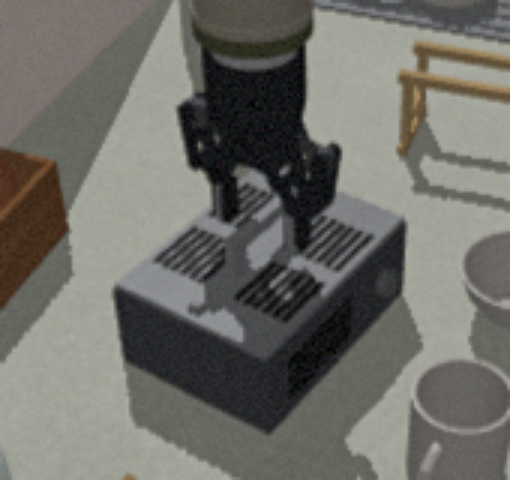

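The fingers straddle the handle (bar at about (260,240) in the crop). Closing and lifting.

Request:
apply_moves --commands '[[[0,0,0,0,0,0,0.5],[0,0,0,0,0,0,0.5],[0,0,0,0,0,0,0.5],[0,0,0,0,0,0,0.5],[0,0,0,0,0,0,0.5],[0,0,0,0,0,0,0.5],[0,0,0,0,0,0,0.5],[0,0,0,0,0,0,0.5],[0,0,0,0,0,-0.4,0.5],[0,0,0,0,0,-0.8,0.5],[0,0,0,0,0,-1.2,0.5],[0,0,0,0,0,-1.6,0.5],[0,0,0,0,0,-2.2,0.5],[0,0,0,0,0,-3,0.5],[0,0,0,0,0,-3,0.5],[0,0,0,0,0,-3,0.5]]]' --force 60

```text
time_s: 5.8
eef_pos: [0.5974, -0.009, 0.1279]
orientation: [-3.141, -0.001, -0.234]
ft_force: [-0.4, -0.6, -5.1]
gripper_width: 0.106
```

```bash
python3 - <<'E'
from h import *
s=sense();print(s["ft_force"],s["moment"],s["eef_pos"])
im=capture("side");cv2.imwrite("pics/g2.png",cv2.resize(im[100:280,160:330,::-1],None,fx=3,fy=3))
# commanded now
P0,R0=step(np.array([.5,-.39,.281]),F,[0,0,13.4,9.7,-38.1,18.4]);P0,R0=step(P0,R0,[0,0,0,0,0,-3]);print(P0)
Rs=Rc(SY,-.45)
for off in((.079,0,.10),(.079,0,.03),(.079,0,.004)):
    P,R=oncover(SL+Rs@np.array(off),Rs);print(P,rel(P,R,P0,R0))
E
```

```text
[-0.3836 -0.5902 -5.0971] [0.0523 0.0471 0.033 ] [ 0.5974 -0.009   0.1279]
[ 0.597 -0.009  0.127]
[0.4853 0.339  0.1997] [  0.23  25.78  -1.01 -18.93 -31.26  -7.27]
[0.515  0.3324 0.1367] [  0.23  25.78  -1.01 -15.89 -31.31  -0.97]
[0.5261 0.33   0.1133] [  0.23  25.78  -1.01 -14.76 -31.33   1.37]
```

View pics/g2.png

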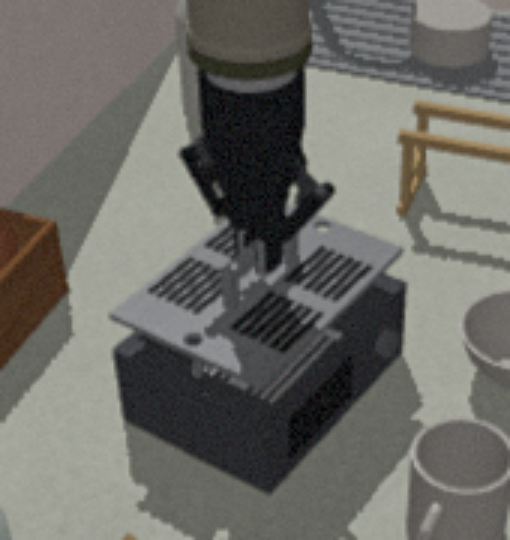

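The cover is held level and clear of the pins; its weight reads about 5 N. Carrying it to above the stand, tilted.

Request:
apply_moves --commands '[[[0,0,0,0,0,-2,0.5],[0,0,0,0,0,-5,0.5],[0,0,0,0,0,-8,0.5],[0,2,0,-1,-2,-9,0.5],[0,5,0,-3,-5,-9,0.5],[0,8,-0.3,-5.5,-9,-9,0.5],[0,11,-0.4,-8,-13,-9,0.5],[0,14,-0.5,-10.5,-17,-9,0.5],[0.1,17,-0.7,-13,-21,-9,0.5],[0.2,20,-0.8,-15.5,-25,-8.5,0.5],[0.2,23,-0.9,-17.5,-28.5,-8,0.5],[0.2,25,-1,-18.6,-30.5,-7.5,0.5],[0.2,25.8,-1,-18.9,-31.3,-7.3,0.5],[0.2,25.8,-1,-18.9,-31.3,-7.3,0.5],[0.2,25.8,-1,-18.9,-31.3,-7.3,0.5],[0.2,25.8,-1,-17.9,-31.3,-5.2,0.5],[0.2,25.8,-1,-16.9,-31.3,-3.1,0.5],[0.2,25.8,-1,-15.9,-31.3,-1,0.5],[0.2,25.8,-1,-15.9,-31.3,-1,0.5],[0.2,25.8,-1,-15.9,-31.3,-1,0.5]]]'

```text
time_s: 7.85
eef_pos: [0.5152, 0.331, 0.1373]
orientation: [3.14, -0.449, -0.218]
ft_force: [-0.3, -0.5, -5.3]
gripper_width: 0.105
```

```bash
python3 - <<'E'
from h import *
s=sense();print(s["ft_force"],s["moment"],s["eef_pos"],s["orientation"],s["joint_pos"])
a=capture("side")[250:410,130:300,::-1];b=capture("scene")[220:330,300:430,::-1]
a=cv2.resize(a,(425,400));b=cv2.resize(b,(473,400))[:,:370];cv2.imwrite("pics/s1.png",np.hstack([a,b]))
E
```

```text
[-0.3156 -0.5389 -5.3486] [0.1662 0.5493 0.0389] [0.5152 0.331  0.1373] [ 3.1401 -0.4494 -0.2178] [ 0.6927  0.0004  1.8684 -0.4139  1.0263  1.0835]
```

View pics/s1.png

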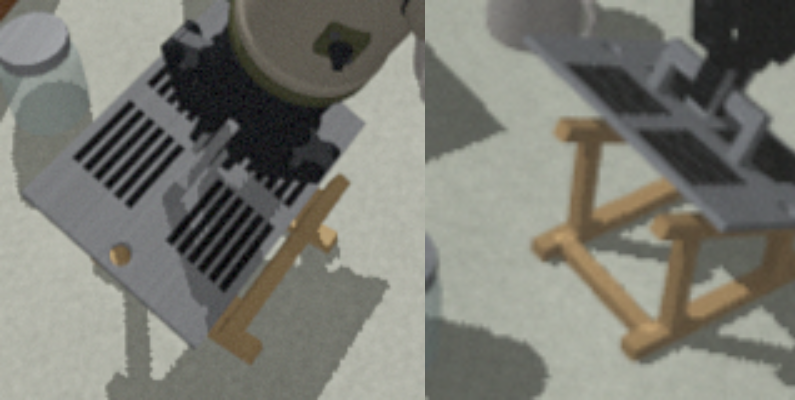

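The cover is tilted parallel over the rails, with its low edge just inside the lip. Descending along the slope normal to about 5 mm above the rails, then feeling for the lip.

Request:
apply_moves --commands '[[[0,0,0,0,0,0.8,0.5],[0,0,0,0,0,1.6,0.5],[0,0,0,0,0,2.2,0.5],[0,0,0,0,0,2.5,0.5],[0,0,0,0,0,2.5,0.5],[0,0,0,0,0,2.5,0.5]]]'

```text
time_s: 8.55
eef_pos: [0.5255, 0.33, 0.1146]
orientation: [3.141, -0.45, -0.216]
ft_force: [0.2, 1.2, -5.0]
gripper_width: 0.106
```

Request:
apply_moves --commands '[[[0,0,0,-0.1,0,0,0.5],[0,0,0,-0.2,0,0,0.5],[0,0,0,-0.3,0,0,0.5],[0,0,0,-0.3,0,0,0.5]]]'

```text
time_s: 8.95
eef_pos: [0.5227, 0.3307, 0.1135]
orientation: [3.141, -0.45, -0.216]
ft_force: [-0.1, -0.1, -4.9]
gripper_width: 0.108
```

```bash
cat >> h.py <<'E'
def slopepose():
    s=sense();R=Ro.from_euler("xyz",s["orientation"]).as_matrix()@F
    O=s["eef_pos"]-R@[0,0,.017];Rs=Rc(SY,-.45)
    print("cover in slope mm",1e3*Rs.T@(O-SL),"F in slope",Rs.T@(s["ft_force"]),s["time_s"])
E
python3 -c "
from h import *
slopepose()"
```

```text
cover in slope mm [75.9752 -0.0904  5.685 ] F in slope [-2.204  -0.1701 -4.3243] 8.95
```

Request:
apply_moves --commands '[[[0,0,0,-0.1,0,0.1,0.5],[0,0,0,-0.2,0,0.2,0.5],[0,0,0,-0.2,0,0.2,0.5]]]'

```text
time_s: 9.25
eef_pos: [0.5217, 0.3306, 0.1104]
orientation: [3.141, -0.45, -0.216]
ft_force: [0.2, -0.0, -5.0]
gripper_width: 0.106
```

```bash
python3 -c "
from h import *
slopepose()"
```

```text
cover in slope mm [73.8398 -0.3254  3.3586] F in slope [-1.9674 -0.002  -4.557 ] 9.25
```

Request:
apply_moves --commands '[[[0,0,0,-0.1,0,0,0.5],[0,0,0,-0.2,0,0,0.5],[0,0,0,-0.2,0,0,0.5]]]'

```text
time_s: 9.55
eef_pos: [0.52, 0.3312, 0.1098]
orientation: [3.141, -0.45, -0.216]
ft_force: [-0.2, -0.1, -5.1]
gripper_width: 0.101
```

```bash
python3 -c "
from h import *
slopepose()"
```

```text
cover in slope mm [71.9645 -0.1767  3.5567] F in slope [-2.3812 -0.1311 -4.4795] 9.55
```

Request:
apply_moves --commands '[[[0,0,0,-0.1,0,0,0.5],[0,0,0,-0.1,0,0,0.5]]]'

```text
time_s: 9.75
eef_pos: [0.5195, 0.3315, 0.1098]
orientation: [3.141, -0.451, -0.216]
ft_force: [1.1, -0.2, -3.8]
gripper_width: 0.105
```

```bash
python3 -c "
from h import *
slopepose()"
```

```text
cover in slope mm [71.4378  0.0257  3.7638] F in slope [-0.6901  0.0201 -3.9308] 9.75
```

Request:
apply_moves --commands '[[[0,0,0,-0.1,0,0,0.5],[0,0,0,-0.1,0,0,0.5]]]'

```text
time_s: 9.95
eef_pos: [0.5192, 0.3316, 0.11]
orientation: [-3.141, -0.452, -0.216]
ft_force: [4.2, -1.9, -2.0]
gripper_width: 0.102
```

```bash
python3 -c "
from h import *
slopepose()"
```

```text
cover in slope mm [71.2948  0.0643  4.0664] F in slope [ 3.1853 -0.9492 -3.7448] 9.95
```

The lip is reached (slope-direction force rose by about 5 N). Backing off slightly and lowering.

Request:
apply_moves --commands '[[[0,0,0,0.12,0,0.0,0.5],[0,0,0,0.12,0,0.1,0.5],[0,0,0,0.12,0,0.2,0.5],[0,0,0,0.12,0,0.2,0.5]]]'

```text
time_s: 10.35
eef_pos: [0.5202, 0.3313, 0.1081]
orientation: [3.141, -0.45, -0.216]
ft_force: [-3.2, -1.1, 2.3]
gripper_width: 0.108
```

```bash
python3 -c "
from h import *
slopepose()"
```

```text
cover in slope mm [71.4068 -0.0216  1.9522] F in slope [-1.5854 -1.7451  3.3088] 10.35
```

Request:
apply_moves --commands '[[[0,0,0,0,0,0.1,0.5],[0,0,0,0,0,0.1,0.5]]]'

```text
time_s: 10.55
eef_pos: [0.5203, 0.3313, 0.1081]
orientation: [3.141, -0.45, -0.216]
ft_force: [-14.5, -4.0, 12.2]
gripper_width: 0.102
```

```bash
python3 -c "
from h import *
slopepose()"
```

```text
cover in slope mm [71.4291 -0.011   1.9136] F in slope [-6.6537 -7.0332 16.7573] 10.55
```

Request:
apply_moves --commands '[[[0,0,0,0,0,-0.1,0.5],[0,0,0,0,0,-0.1,0.5],[0,0,0,0,0,-0.1,4],[0,0,0,0,0,-0.1,4],[0,0,0,0,0,-0.1,4],[0,0,0,0,0,-0.1,4],[0,0,0,0,0,-0.1,4]]]'

```text
time_s: 11.25
eef_pos: [0.5204, 0.3312, 0.1078]
orientation: [3.141, -0.45, -0.216]
ft_force: [0.8, -0.5, 0.0]
gripper_width: 0.465
```

Request:
apply_moves --commands '[[[0,0,0,0,0,-1.5,4],[0,0,0,0,0,-4,4],[0,0,0,0,0,-8,4],[0,0,0,0,0,-12,4],[0,0,0,0,0,-14,4],[0,0,0,0,0,-14,4]]]'

```text
time_s: 11.85
eef_pos: [0.4613, 0.3464, 0.2396]
orientation: [-3.135, -0.455, -0.218]
ft_force: [-0.3, -0.9, -0.1]
gripper_width: 0.469
```

```bash
python3 - <<'E'
from h import *
slopepose()
s=sense();print(s["eef_pos"],s["orientation"])
# command: to home-over-housing view pose
R0=Ro.from_euler("xyz",s["orientation"]).as_matrix();P0=s["eef_pos"]
R=Rc(CY)@F
for P in ([.58,.10,.28],[.613,-.055,.28]):print(rel(np.array(P),R,P0,R0))
d=camera_params("side");c=camera_params("scene")
b=capture("side")[:,:,::-1];a=capture("scene")[:,:,::-1];cv2.imwrite("pics/s2raw_side.png",b);cv2.imwrite("pics/s2raw_scene.png",a)
w=camera_params("wrist");np.save("w3.npy",w);cv2.imwrite("pics/w3.png",capture("wrist")[:,:,::-1])
E
```

```text
cover in slope mm [ 73.8554   2.226  146.792 ] F in slope [-0.1014 -0.9214 -0.0663] 11.85
[0.4613 0.3464 0.2396] [-3.1345 -0.4546 -0.2178]
[ -0.61 -26.04   1.    16.97  21.52   3.65]
[ -0.61 -26.04   1.    22.88  35.96   6.43]
```

Request:
apply_moves --commands '[[[0,-5,0,1,3,0,4],[-0.2,-12,0.3,4,8,1,4],[-0.4,-18,0.6,8,12.5,2,6],[-0.5,-24,0.9,11,17,3,8.5],[-0.6,-26,1,14,21.5,4,8.5],[-0.6,-26,1,17,26,5,8.5],[-0.6,-26,1,19,30.5,5.3,8.5],[-0.6,-26,1,20.6,34.8,5.3,8.5],[-0.6,-26,1,20.6,34.8,5.3,8.5],[-0.6,-26,1,20.6,34.8,5.3,8.5],[-0.6,-26,1,20.6,34.8,5.3,8.5],[-0.6,-26,1,20.6,34.8,5.3,8.5]]]'

```text
time_s: 13.2
eef_pos: [0.5893, -0.0396, 0.2745]
orientation: [3.135, 0.006, -0.235]
ft_force: [-0.3, 0.2, -0.9]
gripper_width: 0.997
```

```bash
python3 - <<'E'
from h import *
w=camera_params("wrist");np.save("w4.npy",w);a=capture("wrist")[:,:,::-1];cv2.imwrite("pics/w4.png",a);s=sense();print(s["eef_pos"],s["orientation"])
np.save("p4.npy",s)
b=capture("side")[:,:,::-1];c=capture("scene")[:,:,::-1];cv2.imwrite("pics/s3.png",b)
im=np.zeros((600,800,3),np.uint8)
im[:360,:480]=cv2.resize(a[10:310,120:520],None,fx=1.2,fy=1.2)
im[:320,490:790]=cv2.resize(b[250:410,140:290],None,fx=2,fy=2)
im[365:597,:580]=cv2.resize(c[220:336,290:435],None,fx=2,fy=2)[:, :290].repeat(2,1)[:, :580] if 0 else 0
im[365:597,490:780]=cv2.resize(c[220:336,290:435],None,fx=2,fy=2)
cv2.imwrite("pics/v10.png",im)
E
```

```text
[ 0.5894 -0.0393  0.2748] [ 3.135   0.0053 -0.2344]
```

View pics/v10.png

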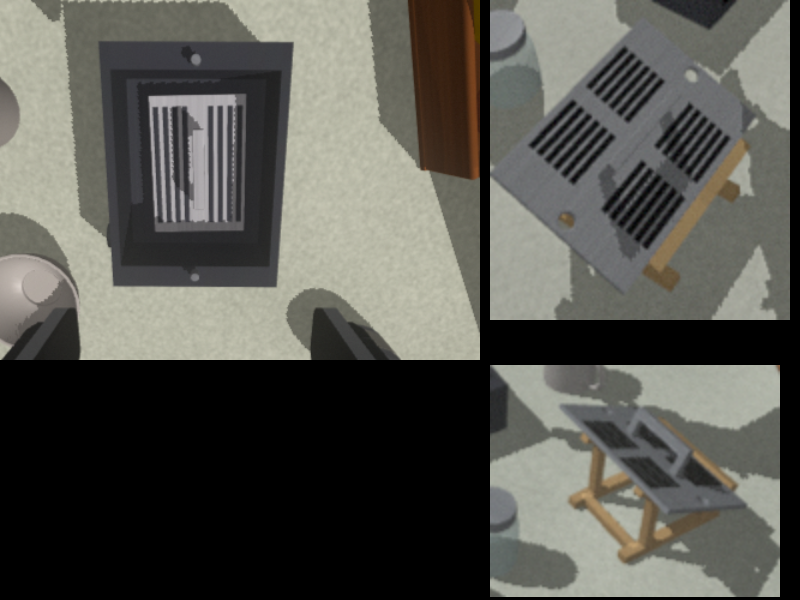

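The cover rests flat on both rails, handle up, edge at the lip. In the housing, the filter slab corners in the crop are about (150,95), (245,95), (243,231), (157,232), with the handle bar around (198,170).

```bash
python3 - <<'E'
from h import *
w=np.load("w4.npy",allow_pickle=True).item()
Q=lambda x,y:(x/1.2+120-.1,y/1.2+10-.1)
C=np.array([onz(w,Q(*q),.030) for q in((150,95),(245,95),(243,231),(157,232))]);print(C,C.mean(0),[np.linalg.norm(C[i]-C[i-1]) for i in range(4)])
for a,b in((C[0],C[3]),(C[1],C[2])):print(np.arctan2(-(a-b)[0],(a-b)[1]))
p=[onz(w,Q(*q),.092) for q in((196,59),(195,277))];print("pins",p,(p[0]+p[1])/2,np.arctan2(-(p[0]-p[1])[0],(p[0]-p[1])[1]))
# bright aluminium mask
g=cv2.imread("pics/w4.png");v=cv2.cvtColor(g,cv2.COLOR_BGR2GRAY);m=np.uint8(v>95)*255;m[:80]=0;m[205:]=0;m[:,:235]=0;m[:,335:]=0
m=cv2.morphologyEx(m,cv2.MORPH_CLOSE,np.ones((13,13)));k=max(cv2.findContours(m,0,1)[0],key=cv2.contourArea)
B=cv2.boxPoints(cv2.minAreaRect(k));print(cv2.minAreaRect(k));D=np.array([onz(w,q,.030) for q in B]);print(D,D.mean(0))
cv2.imwrite("pics/f.png",cv2.resize(g[70:220,220:340],None,fx=4,fy=4,interpolation=cv2.INTER_CUBIC))
E
```

```text
[[ 0.5715  0.0635  0.03  ]
 [ 0.656   0.0432  0.03  ]
 [ 0.6285 -0.0827  0.03  ]
 [ 0.5439 -0.0636  0.03  ]] [ 0.6    -0.0099  0.03  ] [np.float64(0.13011740851902995), np.float64(0.0868238542606621), np.float64(0.12889689616147368), np.float64(0.08677246417580868)]
-0.21427227857991524
-0.21453152924166585
pins [array([0.6177, 0.0749, 0.092 ]), array([ 0.576 , -0.0955,  0.092 ])] [ 0.5969 -0.0103  0.092 ] -0.23985453419014063
((284.37445068359375, 145.09320068359375), (113.12674713134766, 79.2778091430664), 88.9583740234375)
[[ 0.5702  0.0637  0.03  ]
 [ 0.655   0.0448  0.03  ]
 [ 0.632  -0.0816  0.03  ]
 [ 0.5383 -0.0612  0.03  ]] [ 0.5989 -0.0086  0.03  ]
```

View pics/f.png

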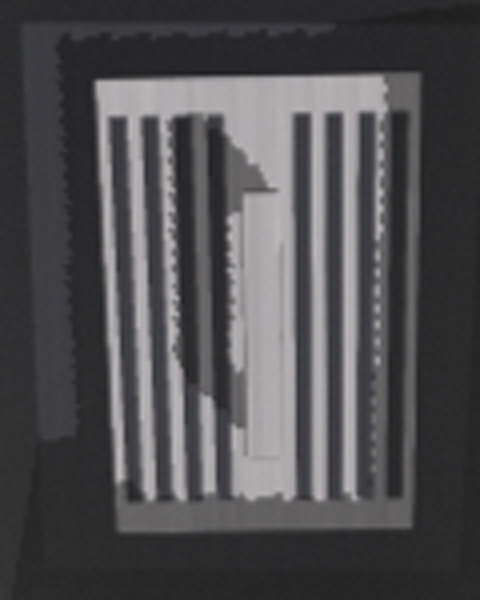

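The filter slab corners in the crop are (97,79), (421,73), (412,528), (118,531). The bar top runs (244..281, 191) to (247..281, 457).

```bash
python3 - <<'E'
from h import *
w=np.load("w4.npy",allow_pickle=True).item();s=np.load("p4.npy",allow_pickle=True).item()
Q=lambda x,y:(x/4+220-.4,y/4+70-.4)
yaw=lambda a,b:np.arctan2(-(a-b)[0],(a-b)[1])
C=np.array([onz(w,Q(*q),.030) for q in((97,79),(421,73),(412,528),(118,531))]);print(C.mean(0),yaw(C[0],C[3]),yaw(C[1],C[2]),[np.linalg.norm(C[i]-C[i-1]) for i in range(4)])
B=np.array([onz(w,Q(*q),.064) for q in((244,191),(281,191),(281,457),(247,456))]);print(B.mean(0),yaw(B[0],B[3]),yaw(B[1],B[2]),np.linalg.norm(B[0]-B[3]))
c=(C.mean(0)+B.mean(0))/2;y=np.mean([yaw(C[0],C[3]),yaw(C[1],C[2])])
R0=Ro.from_euler("xyz",s["orientation"]).as_matrix();P0=s["eef_pos"];print(c,y)
for z in(.12,.039):print(rel(np.array([c[0],c[1],z]),Rc(y)@F,P0,R0))
E
```

```text
[ 0.5996 -0.009   0.03  ] -0.22014066376060584 -0.21925540690549114 [np.float64(0.12870356553222895), np.float64(0.08881079335165108), np.float64(0.1291340174363097), np.float64(0.08892550391046808)]
[ 0.5999 -0.0089  0.064 ] -0.2254141174034512 -0.22902387943207508 0.06921293130912616
[ 0.5998 -0.009   0.047 ] -0.2196980353330485
[ 0.38  0.31 -0.84  0.39 -3.29 15.46]
[ 0.38  0.31 -0.84  0.43 -3.34 23.56]
```

Request:
apply_moves --commands '[[[0.4,0.3,-0.8,0.2,-2,4,5],[0.4,0.3,-0.8,0.4,-3.3,9,5],[0.4,0.3,-0.8,0.4,-3.3,13,5],[0.4,0.3,-0.8,0.4,-3.3,15,5],[0.4,0.3,-0.8,0.4,-3.3,15,5],[0.4,0.3,-0.8,0.4,-3.3,17,5],[0.4,0.3,-0.8,0.4,-3.3,19,5],[0.4,0.3,-0.8,0.4,-3.3,21,5],[0.4,0.3,-0.8,0.4,-3.3,22.5,5],[0.4,0.3,-0.8,0.4,-3.3,23.5,5],[0.4,0.3,-0.8,0.4,-3.3,23.5,5],[0.4,0.3,-0.8,0.4,-3.3,23.5,5]]]'

```text
time_s: 14.55
eef_pos: [0.6009, -0.0105, 0.0416]
orientation: [-3.141, -0.003, -0.221]
ft_force: [0.2, -0.4, 0.0]
gripper_width: 0.585
```

Request:
apply_moves --commands '[[[0,0,0,0,-0.1,0.25,5],[0,0,0,0,-0.1,0.25,0.5],[0,0,0,0,-0.1,0.25,0.5],[0,0,0,0,-0.1,0.25,0.5],[0,0,0,0,-0.1,0.25,0.5],[0,0,0,0,-0.1,0.25,0.5],[0,0,0,0,-0.1,0.25,0.5],[0,0,0,0,-0.1,0.25,0.5]]]'

```text
time_s: 15.35
eef_pos: [0.6008, -0.0096, 0.0387]
orientation: [-3.141, -0.002, -0.221]
ft_force: [-1.7, 0.3, 5.8]
gripper_width: 0.1
```

Request:
apply_moves --commands '[[[0,0,0,0,0,-0.5,0.5],[0,0,0,0,0,-1.5,0.5],[0,0,0,0,0,-3,0.5],[0,0,0,0,0,-5,0.5],[0,0,0,0,0,-8,0.5],[0,0,0,0,0,-11,0.5],[0,0,0,0,0,-14,0.5],[0,0,0,0,0,-17,0.5],[0,0,0,0,0,-19,0.5],[0,0,0,0,0,-19,0.5],[0,0,0,0,0,-19,0.5],[0,0,0,0,0,-19,0.5]]]'

```text
time_s: 16.55
eef_pos: [0.5992, -0.0095, 0.2263]
orientation: [3.141, 0.001, -0.221]
ft_force: [-0.6, 1.5, -4.3]
gripper_width: 0.1
```

```bash
python3 - <<'E'
from h import *
s=sense();R0=Ro.from_euler("xyz",s["orientation"]).as_matrix();P0=s["eef_pos"];print(P0,s["orientation"],s["ft_force"],s["moment"])
for z in(.22,.131):print(rel(np.array([.5056,-.3404,z]),Rc(.031)@F,P0,R0))
for n in("scene","side"):cv2.imwrite(f"pics/l_{n}.png",capture(n)[:,:,::-1])
# filter silhouette check in the side view: predicted slab corner pixels vs bright blob
E
```

```text
[ 0.5992 -0.0095  0.2263] [ 3.1414  0.0011 -0.2215] [-0.5605  1.4766 -4.2699] [ 0.      0.0066 -0.0095]
[  0.     0.06 -14.47  -1.86  34.34   0.64]
[  0.     0.06 -14.47  -1.85  34.34   9.54]
```

Request:
apply_moves --commands '[[[0,0,-0.6,-0.1,1.5,0,0.5],[0,0,-2,-0.3,4.5,0,0.5],[0,0,-3.5,-0.5,8,0,0.5],[0,0,-5,-0.7,11.5,0,0.5],[0,0,-6.5,-0.9,15,0,0.5],[0,0,-8,-1,18.5,0,0.5],[0,0,-9.5,-1.2,22,0,0.5],[0,0,-11,-1.4,25.5,0.2,0.5],[0,0,-12.5,-1.6,29,0.4,0.5],[0,0,-13.7,-1.8,32,0.6,0.5],[0,0,-14.5,-1.9,34,0.6,0.5],[0,0,-14.5,-1.9,34.3,0.6,0.5],[0,0,-14.5,-1.9,34.3,0.6,0.5],[0,0,-14.5,-1.9,34.3,3,0.5],[0,0,-14.5,-1.9,34.3,5.5,0.5],[0,0,-14.5,-1.9,34.3,7,0.5],[0,0,-14.5,-1.9,34.3,7,0.5],[0,0,-14.5,-1.9,34.3,7,0.5],[0,0,-14.5,-1.9,34.3,7,0.5]]]'

```text
time_s: 18.55
eef_pos: [0.5074, -0.3403, 0.1599]
orientation: [3.14, -0.004, 0.032]
ft_force: [0.5, -0.2, -3.3]
gripper_width: 0.1
```

```bash
python3 - <<'E'
from h import *
s=sense();R0=Ro.from_euler("xyz",s["orientation"]).as_matrix();P0=s["eef_pos"];print(P0,s["orientation"],s["ft_force"],s["moment"])
print(rel(np.array([.5056,-.3404,.125]),Rc(.031)@F,P0,R0))
a=capture("side")[:,:,::-1];b=capture("scene")[:,:,::-1]
im=np.hstack([cv2.resize(a[80:220,260:360],(400,560)),cv2.resize(b[110:210,180:251],(398,560))]);cv2.imwrite("pics/v12.png",im)
E
```

```text
[ 0.5074 -0.3403  0.1599] [ 3.1398 -0.0036  0.032 ] [ 0.5022 -0.1914 -3.2959] [ 0.0484  0.0057 -0.0092]
[ 0.1  -0.21  0.06 -0.19 -0.    3.48]
```

Request:
apply_moves --commands '[[[0.1,-0.2,0,-0.2,0,1,0.5],[0.1,-0.2,0,-0.2,0,2,0.5],[0.1,-0.2,0,-0.2,0,2.8,0.5],[0.1,-0.2,0,-0.2,0,3.3,0.5],[0.1,-0.2,0,-0.2,0,3.3,0.5],[0.1,-0.2,0,-0.2,0,3.3,0.5]]]'

```text
time_s: 19.25
eef_pos: [0.5044, -0.34, 0.1249]
orientation: [-3.14, 0.002, 0.032]
ft_force: [-0.4, 0.1, -3.5]
gripper_width: 0.106
```

Request:
apply_moves --commands '[[[0,0,0,0,0,0.1,0.5],[0,0,0,0,0,0.2,0.5],[0,0,0,0,0,0.2,0.5]]]'

```text
time_s: 19.55
eef_pos: [0.5046, -0.3401, 0.1232]
orientation: [-3.14, 0.002, 0.032]
ft_force: [-0.6, 0.1, -3.9]
gripper_width: 0.103
```

Request:
apply_moves --commands '[[[0,0.1,0,0.1,0,0.1,0.5],[0,0.1,0,0.1,0,0.2,0.5],[0,0.1,0,0.1,0,0.2,0.5]]]'

```text
time_s: 19.85
eef_pos: [0.5054, -0.3399, 0.1209]
orientation: [-3.14, 0.0, 0.032]
ft_force: [-0.1, -0.7, -4.2]
gripper_width: 0.103
```

Request:
apply_moves --commands '[[[0,0,0,0,0,0.1,0.5],[0,0,0,0,0,0.1,0.5]]]'

```text
time_s: 20.05
eef_pos: [0.5056, -0.3401, 0.1207]
orientation: [-3.14, -0.0, 0.032]
ft_force: [-2.1, 1.1, 1.7]
gripper_width: 0.103
```

Contact: the rails now carry the filter. Releasing and retreating.

Request:
apply_moves --commands '[[[0,0,0,0,0,0,4],[0,0,0,0,0,0,4],[0,0,0,0,0,0,4],[0,0,0,0,0,0,4],[0,0,0,0,0,0,4],[0,0,0,0,0,-1.5,4],[0,0,0,0,0,-4,4],[0,0,0,0,0,-8,4],[0,0,0,0,0,-12,4],[0,0,0,0,4,-15,4],[0,0,0,0,8,-15,4],[0,0,0,0,8,-15,4],[0,0,0,0,8,-15,4]]]'

```text
time_s: 21.35
eef_pos: [0.5077, -0.4209, 0.2705]
orientation: [-3.14, -0.0, 0.03]
ft_force: [-0.6, 0.4, -0.5]
gripper_width: 0.468
```

```bash
python3 - <<'E'
from h import *
s=sense();print(s["eef_pos"],s["ft_force"])
a=capture("side")[:,:,::-1];b=capture("scene")[:,:,::-1];w=camera_params("wrist");np.save("w5.npy",w);c=capture("wrist")[:,:,::-1];cv2.imwrite("pics/w5.png",c)
z=lambda i,wd,h:cv2.resize(i,(wd,h),interpolation=cv2.INTER_CUBIC)
im=np.zeros((600,800,3),np.uint8)
im[:300,:400]=z(c[:300,80:480],400,300)
im[:300,400:]=z(b[120:330,130:410],400,300)
im[300:,:400]=z(a[120:390,100:460],400,300)
im[300:,400:]=z(a[125:185,280:360],400,300)
cv2.imwrite("pics/final.png",im)
# predicted filter slab top corners in the wrist picture (nominal pose)
R=Rc(.031)
X=[np.array([.5056,-.3404,.112])+R@[i*.045,j*.065,0] for i,j in((-1,1),(1,1),(1,-1),(-1,-1))]
print(proj(w,X)-[80,0])
# bystanders: image change mask vs start
for n,i in(("scene",b),("side",a)):
    d=cv2.absdiff(i,cv2.imread(f"pics/{n}0.png")).max(2)
    for k,r in {"scene":{"mug":(316,195,350,236),"bowl":(268,177,304,203),"jar":(276,282,306,322),"tin":(156,190,184,224)},"side":{"mug":(294,240,332,292),"bowl":(312,198,356,232),"jar":(128,255,166,300),"tin":(228,138,254,168)}}[n].items():
        q=d[r[1]:r[3],r[0]:r[2]];print(n,k,(q>40).mean().round(3))
E
```

```text
[ 0.5077 -0.4209  0.2705] [-0.6274  0.378  -0.4964]
[[145.1982  21.0973]
 [256.3756  21.1388]
 [249.7896 179.4484]
 [152.0466 179.4136]]
scene mug 0.102
scene bowl 0.119
scene jar 0.0
scene tin 0.0
side mug 0.0
side bowl 0.05
side jar 0.0
side tin 0.0
```

View pics/final.png

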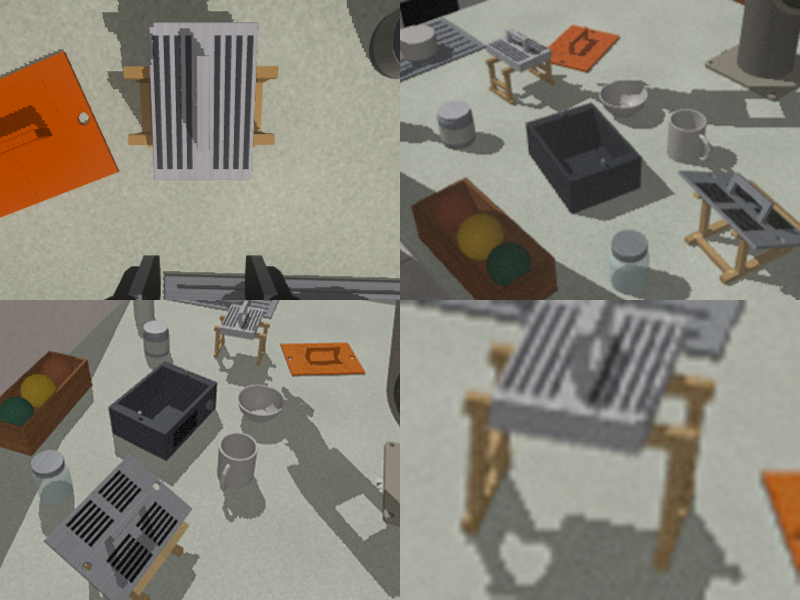

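The final views show the filter level across both rack rails. It is centred in y, and its slab centre is at column 205 against 201 for the rails, so it sits about 3 mm off along the rails. The cover is still flat on the stand, and the bystanders are upright in place. Handing in.

```bash
python3 -c "
from rig import *
print(hand_in())"
```

```text
the job is handed in; nothing more can be done
None
```

Both parts are where you asked, in the order asked, and the job was handed in at about 21.5 s of the 70 s allowed.

- **Cover plate:** I lifted it off the pins, tilted it to the slope and felt for the lip. Then I lowered it onto the rails and released it. The final pictures show it flat on both rails, handle up, with a long edge at the lip. It was released about 1 mm back from the lip. The contact push peaked at about 22 N at the wrist for a moment before I eased off and released.
- **Grease filter:** I lifted it out of the extractor and lowered it onto the rack until the rails carried it, then released it. It is level and handle up. It is centred across the rails, but about 3 mm off centre along them. I left that small offset alone.
- **Mug, bowl, jar and tin:** The jar and tin showed no change between first and last pictures in either view. The mug showed none in the side view and 10% in the scene view. The bowl showed 5% and 12%. I take those changes for the arm's shadow, because both stand upright in place and the arm never came near them. I did not measure their positions separately.

The gripper was clear of everything at hand-in.

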